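# Change the sharpening stone in the bench holder

## Task

Change the stone in the sharpening holder: slide the reddish-brown stone out sideways and leave it squarely in the middle of the black ribbed mat, slide the green stone into its place, centred and straight on the yellow pad, and slide the jaw shut so that the green stone is held snugly between the jaw and the fixed stop. Slide the stones flat on the bench, do not lift or tip them, and leave everything else on the bench where it is.

Things in the scene. Friction and masses are not known exactly. Their poses are not given: they have to be found in the camera images.
- brown_stone: Reddish-brown (terracotta, dark base layer) sharpening stone, a flat slab 180 x 60 x 25 mm, about 0.6 kg, at first lying loosely on the yellow pad in the holder. Origin: centre of its underside; x along its length, y across its width, z up. It can be gripped across its 60 mm width.
- green_stone: Green sharpening stone with a dark base layer, a flat slab 180 x 60 x 25 mm, about 0.6 kg, lying on the bench on one side of the holder. Origin: centre of its underside; x along its length, y across its width, z up.
- holder: Fixed stone holder: yellow pad level with the bench, 76 mm wide, open along both long sides. Origin: on the pad, at the centre of a stone that is home against the stop; x along its length. Grey fixed stop at the -x end (robot side), 56 mm wide, 20 high, face at x = -90 mm. Sliding jaw at the +x end, between guides 10 mm high at y = +-36, x 114 to 184 mm.
- jaw (a joint): Travel of the sliding jaw (m): 0 fully open, grows towards the stop (holder -x), at most 0.034. Grey block 30 mm long, 56 wide, 20 high; its face is at holder x = 116 mm minus the travel, so it meets a stone that is home against the stop at 0.026. Stays where left; friction about 2.5 N.
- jaw_grip (a point): Point on the jaw's black upright grip (30 mm along the holder's x, 16 mm along its y, reaching from 20 to 56 mm above the bench): on its middle, 45 mm above the bench. Moves with the jaw.
- mat: Black ribbed rubber mat, 230 x 110 mm, level with the bench top (no step), fixed, on the side of the holder away from the green stone. Origin: its centre; x along its length.
- white_stone: White sharpening stone, 180 x 60 x 25 mm, a bystander. Origin: centre of its underside, x along its length.
- knife: Knife with a black handle, about 270 mm long, 16 mm high, a bystander. Origin: near its middle, on the bench; x towards the blade.
- wheel: Green grinding wheel lying flat, 150 mm across, 22 mm thick, a bystander. Origin: centre of its underside.
- brush: Hand brush lying on the bench, a bystander.
- compound_tin: Tin with a blue label, 72 mm across, 60 mm high, a bystander. Origin: centre of its base.
- wrench: Wrench lying on the bench, a bystander.
- bushing: Brass cylinder, 40 mm across, 35 mm high, a bystander. Origin: centre of its base.
There are look-alikes about, which are no part of the job. There is more than one size of the green_stone; the job needs the larger. There is more than one size of the brown_stone; the one meant has the size given above.

How it is judged:
By the outcome, as a careful person would: the job done as asked, in the order asked, and still so for the second after the job is handed in, with the robot touching nothing.
It also fails if it takes over 64 s, if anything falls off the work surface, if the arm or the gripper's body presses on something with over 40 N, if the wrist force passes 120 N, or if a joint passes its speed limit or range.

## Robot

A 6-joint arm with a two-finger parallel gripper is mounted at the origin on the work surface. World frame = base frame: x ahead of the robot, y to its left, z up, the work surface at z = 0. Lengths are in m, angles in degrees, forces in N, time in s.
With the tool pointing down it reaches from about 0.3 to 0.875 m from the base axis. Payload 6.4 kg.
Tool frame: the origin (TCP) lies midway between the tips of the shut fingers; the grasp point (between the pads) lies 19 mm behind it (env.pinch_z is the distance from the TCP to the grasp point, in m); z points along the fingers, y is the line along which they close (so a half turn about z gives the same grasp; the last joint's range is limited). The gripper opens to 88 mm and grips with 3 to 60 N. Pads are 18 mm wide; open, the fingers measure 123 mm over their backs; the gripper's body (75 mm by 187 mm) begins 45 mm behind the grasp point.
Start: joints at [-75.132, 10.359, 92.074, -0, 77.567, -11.82], TCP at [0.258, -0.514, 0.216] pointing down, gripper open.
Joint ranges: [-171.53, 171.53], [-51.25, 118.39], [17.06, 147.69], [-65.23, 245.23], [0, 150.52], [-178.68, 178.68]. Speed limits (degrees/s): [147.25, 147.25, 172.46, 180, 180, 180].

## Interface

Orientations are given as [roll, pitch, yaw] about the fixed x, y, z axes, in that order (R = Rz(yaw) Ry(pitch) Rx(roll)).
In Python, from rig import env gives the robot as it stands.
- The arm moves only by the tool send_rows, never from a script. Its argument "targets" is text: rows parted by semicolons, each of 7 numbers parted by spaces: the opening, from 0 (shut) to 1 (fully open), then the shift along the tool's x, y, z in m, then the turn, a rotation vector about the tool's x, y, z in rad. In form: grip tx ty tz wx wy wz; .... A call has 1 to 5 rows; each row is the pose to reach, as a shift and turn from the pose commanded when the call began, along the tool's axes at that moment; what a row does not reach only later rows make up. A row lasts 1/8 s, in which the tool goes at most 62.5 mm and 10.7 degrees, less where a joint would pass 70% of its speed; a pose out of reach is approached as far as the arm can. A call with a gripper value outside its range is refused whole. The fingers move at their own pace and stop on an object; "newtons" is the grip in N (left out, the last holds). Time passes only in rows, so rows that repeat a pose let the fingers close. It gives the time, the measured TCP pose, the force, the opening and the grip force at its end, in the units of the state.
- env.get_obs(): the state, without advancing time (a new reading comes with each control period).
- env.get_image(name): name is "side" or "top" or "wrist"; returns a dict with "frame" (400x640x3 uint8, red, green, blue), "range_z" (400x640 float32, m along the optical axis (not along the pixel's ray), 0 where there is no reading), "intrinsics" (3x3 intrinsics, pixels), "R" (3x3) and "t" (3): a world point X has camera coordinates R X + t. Camera axes: x right, y down, z forward; pixel columns grow to the right and rows downward; lengths in m; the calibration is good to about 2 mm. A picture is of the moment at which its call begins.
- env.finish_job(): hands the job in; it is judged then, once.
The state is a dict: "clock": time; "joints": joint angles; "qd": joint speeds; "tau": joint torques, N m; "eef_pos": TCP position; "ee_rot": TCP orientation; "ft_force": force on the tool from outside, world axes, zero at the start; "moment": the same for the moment, N m; "gripper_width": opening from 0.0 (shut) to 1.0 (fully open); "finger_force": force on a finger pad.
Only numpy, scipy, OpenCV 4.12 (cv2) and the standard library are available. Lean on these libraries where they do the work, as an engineer would, in place of code of your own. Each camera call takes 0.05 s, during which the arm holds its last target. There are 200 camera calls.

## Working session

There is one attempt and no reset: what is moved stays moved. The work goes in short steps, Python scripts to look and compute and a tool call to move; the robot and the scene stay as the last step left them, time stands still between calls to the robot, and variables do not carry over. Pictures are saved under pics/ and viewed, at most 10 in all, crops included, and the job is handed in when it is done.

Besides the shell and the picture viewer there is one more tool, called after "Call:" in YAML: its name, and indented under it one key for each argument. send_rows: Moves the arm, as the interface text tells. Its arguments: {"type":"object","properties":{"targets":{"type":"string"},"newtons":{"type":"number"}},"required":["targets"]}

```bash
mkdir -p pics; cat > h.py <<'E'
from rig import env
import numpy as np, cv2
def grab(n):
    im=env.get_image(n); return im
def pts(im):
    z=im["range_z"].astype(float);K=np.array(im["intrinsics"]);R=np.array(im["R"]);t=np.array(im["t"])
    v,u=np.mgrid[:z.shape[0],:z.shape[1]]
    c=np.stack([(u-K[0,2])/K[0,0]*z,(v-K[1,2])/K[1,1]*z,z],-1)
    return (c-t)@R
def ray(im,uv,h):
    K=np.array(im["intrinsics"]);R=np.array(im["R"]);t=np.array(im["t"])
    uv=np.atleast_2d(uv).astype(float)
    d=np.c_[(uv[:,0]-K[0,2])/K[0,0],(uv[:,1]-K[1,2])/K[1,1],np.ones(len(uv))]@R
    o=-R.T@t
    return o+d*((h-o[2])/d[:,2])[:,None]
E
python3 - <<'E'
from h import *
for n in("top","side"):
    im=grab(n);cv2.imwrite(f"pics/{n}0.png",im["frame"][:,:,::-1]);np.savez(f"{n}0.npz",**im)
print(env.get_obs(),env.pinch_z)
E
```

```text
{'clock': 0.1, 'joints': array([-7.51307610e+01,  1.03953867e+01,  9.21248837e+01,  9.00097441e-04,
        7.75668195e+01, -1.18218719e+01]), 'qd': array([ 0.07503678, -0.11604583, -0.05232364,  0.01241635,  0.07473332,
        0.05432803]), 'tau': array([ 1.47286879e-03, -4.34814692e+01, -3.42695153e+01,  7.03694369e-02,
        3.39785172e-02, -5.97039252e-05]), 'eef_pos': array([ 0.25815175, -0.5132307 ,  0.21483113]), 'ee_rot': array([-1.79914937e+02, -1.87021245e-02,  2.66909026e+01]), 'ft_force': array([ 0.94996709, -0.55746754, -0.82143331]), 'moment': array([-0.02624843,  0.01002301, -0.02410609]), 'finger_force': 0.0, 'gripper_width': 1.002278468940915} 0.0187
```

View pics/top0.png

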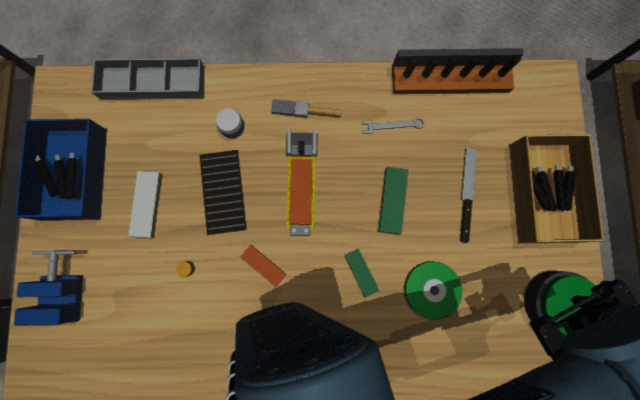

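View pics/side0.png

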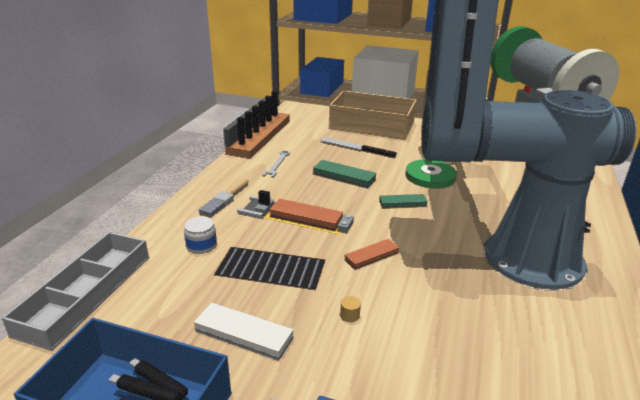

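The top view has world +x up and +y to the left.
- **Brown:** the long one at (301,192) on the yellow pad, and a short one at (263,265). The one meant is on the pad, with full length and in the holder.
- **Green:** the long one at (394,200), and a short one at (362,272). The larger, at (394,200), is meant.
- **Others:** the mat is at (222,192), the jaw grip at about (301,147), the stop at (300,230).

Next I'll measure these and confirm them in an enlarged crop.

```bash
cat >> h.py <<'E'
def rects(im,lo,hi,h,roi,amin=150,src=None):
    hsv=cv2.cvtColor(im["frame"],cv2.COLOR_RGB2HSV)
    m=cv2.inRange(hsv,np.array(lo),np.array(hi)); k=np.zeros_like(m);x0,y0,x1,y1=roi;k[y0:y1,x0:x1]=1;m*=k
    m=cv2.morphologyEx(m,cv2.MORPH_CLOSE,np.ones((5,5)))
    out=[]
    for c in cv2.findContours(m,cv2.RETR_EXTERNAL,cv2.CHAIN_APPROX_NONE)[0]:
        if cv2.contourArea(c)<amin: continue
        w=ray(im,c[:,0,:],h)[:,:2]
        (cx,cy),(a,b),an=cv2.minAreaRect((w*1000).astype(np.float32))
        if a<b:a,b,an=b,a,an+90
        an=(an+90)%180-90
        uv=c[:,0,:].mean(0)
        out.append((uv.round(),np.round([cx,cy,a,b,an],1)))
    return out
E
python3 - <<'E'
from h import *
im=dict(np.load("top0.npz"))
hsv=cv2.cvtColor(im["frame"],cv2.COLOR_RGB2HSV)
P=pts(im)
for n,(u,v) in dict(brown=(301,192),green=(394,200),mat=(222,196),smallb=(263,265),grip=(301,147),stop=(300,230),yel=(289,190),bench=(340,180),tin=(228,118),jaw=(294,147),gl=(289,147),brush=(290,107)).items(): print(n,hsv[v,u],P[v,u].round(4))
R=(90,40,470,300)
print("brown",rects(im,(0,120,60),(12,255,255),.025,R))
print("yellow",rects(im,(20,170,100),(35,255,255),0,(280,140,325,245)))
print("green",rects(im,(55,80,30),(90,255,255),.025,R))
print("mat",rects(im,(0,0,0),(180,255,70),0,(190,140,255,245)))
print("white",rects(im,(0,0,150),(180,40,255),.025,(120,160,170,245)))
cv2.imwrite("pics/crop.png",cv2.resize(im["frame"][95:295,190:430,::-1],None,fx=3,fy=3,interpolation=cv2.INTER_CUBIC))
E
```

```text
brown [ 10 200 131] [0.5543 0.0165 0.0222]
green [ 72 130  88] [ 0.5282 -0.2365  0.0263]
mat [30  5 49] [0.5494 0.2376 0.0009]
smallb [ 10 192 141] [0.3582 0.1207 0.0126]
grip [12 75 34] [0.6713 0.0145 0.0575]
stop [ 85  27 112] [0.4505 0.0203 0.0183]
yel [ 21 255 151] [0.5638 0.0505 0.0016]
bench [ 19 127 144] [ 0.5906 -0.0928  0.0006]
tin [ 30   3 157] [0.7557 0.2129 0.0569]
jaw [83 21 96] [0.6819 0.0349 0.0218]
gl [ 83   7 137] [0.6864 0.0497 0.0067]
brush [111  22  83] [0.8002 0.0457 0.0189]
brown [(array([262., 265.]), array([358.2, 120.2, 123.7,  41.2,  50.1])), (array([301., 191.]), array([557.3,  17.5, 178. ,  55.6,  -2. ])), (array([446.,  80.]), array([ 879.3, -404.2,  127.7,   66.8,   89.3]))]
yellow [(array([300., 190.]), array([557.7,  18. , 207.5,  77.3,  -1.6]))]
green [(array([433., 284.]), array([ 312.4, -329.3,  148.1,   95.8,   89.2])), (array([361., 273.]), array([ 335.7, -141.4,  120. ,   39.1,   24.4])), (array([393., 200.]), array([ 529.6, -234.6,  178.1,   58.9,   -8.7]))]
mat [(array([222., 192.]), array([563.1, 237.4, 229.4, 108.5,   7. ]))]
white [(array([143., 204.]), array([528.1, 446.2, 178. ,  56.2,  -4.5]))]
```

View pics/crop.png

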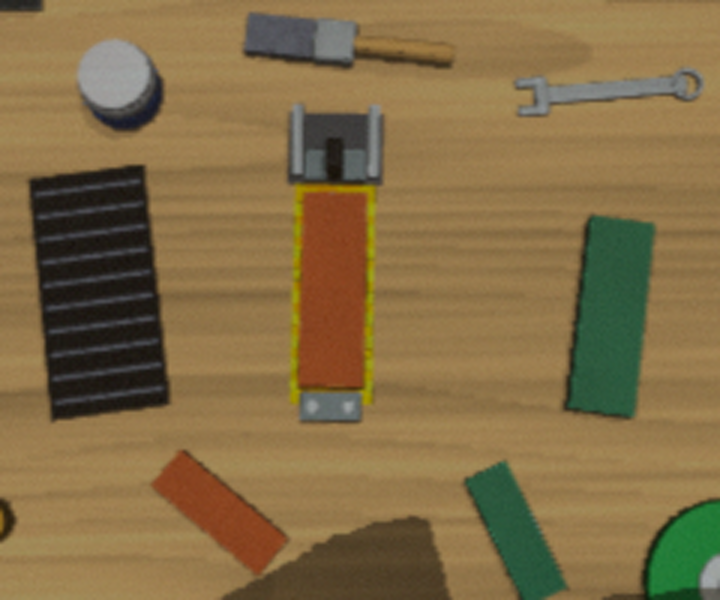

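The crop confirms it: the full-length brown stone lies on the yellow pad at crop (333,290), the larger green stone is at crop (611,315), and the smaller look-alikes are lower down. Sizes and heights agree with those given. Next I'll move above the holder and take a wrist view.

Call:
send_rows:
  targets: "1 0.05 -0.034 0 0 0 0.05; 1 0.10 -0.068 0 0 0 0.10; 1 0.15 -0.102 0 0 0 0.15; 1 0.20 -0.136 0 0 0 0.20; 1 0.25 -0.17 0 0 0 0.25"

```text
clock: 0.72
eef_pos: [0.4058, -0.2477, 0.2154]
ee_rot: [-180.0, -0.0, 12.2]
ft_force: [0.8, 0.4, 0.3]
gripper_width: 1.007
finger_force: 0.0
```

Call:
send_rows:
  targets: "1 0.041 -0.046 0 0 0 0.05; 1 0.082 -0.092 0 0 0 0.10; 1 0.123 -0.138 0 0 0 0.15; 1 0.164 -0.184 0 0 0 0.20; 1 0.206 -0.229 0 0 0 0.246"

```text
clock: 1.35
eef_pos: [0.558, 0.0203, 0.2154]
ee_rot: [180.0, 0.0, -1.8]
ft_force: [-0.2, -1.0, 0.0]
gripper_width: 1.003
finger_force: 0.0
```

```bash
python3 - <<'E'
from h import *
im=grab("wrist");cv2.imwrite("pics/w1.png",im["frame"][:,:,::-1]);np.savez("w1.npz",**im)
o=env.get_obs();print(o["eef_pos"],o["ee_rot"])
W=(0,0,640,400)
print("brown",rects(im,(0,120,60),(12,255,255),.025,W,800))
print("yellow",rects(im,(18,170,80),(35,255,255),0,W,500))
print("green",rects(im,(55,80,30),(90,255,255),.025,W,800))
E
```

```text
[0.56026595 0.02639179 0.2153767 ] [-1.79773822e+02 -1.01146390e-01 -1.71102484e+00]
brown [(array([261., 300.]), array([364.2, 114.5,  92.8,  49.1,  50.5])), (array([322., 165.]), array([558.5,  18.9, 179.3,  58.9,  -2.1]))]
yellow [(array([305., 141.]), array([558.9,  20.2, 207.4,  74.9,  -2.1]))]
green [(array([522., 179.]), array([ 532. , -229.6,  176.7,   67.7,   -8.9]))]
```

View pics/w1.png

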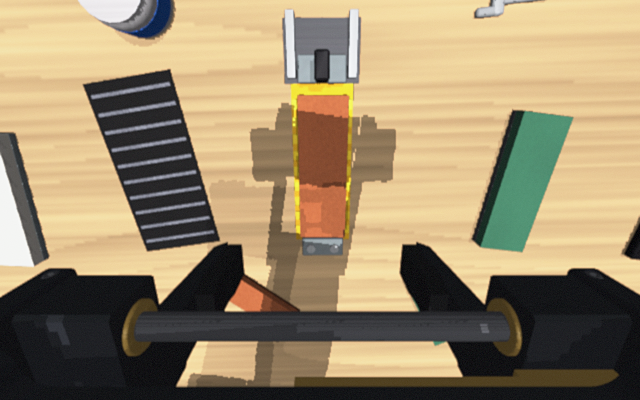

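The wrist view shows the open jaw at (322,50), the brown stone at (322,165), the stop at (322,246) and the green stone at (522,179). Both views agree within 2 mm, so I'll go down around the brown stone.

Call:
send_rows:
  targets: "1 0 0 0 0 0 0; 1 0.001 0 0.06 0 0 0.005; 1 0.001 0 0.12 0 0 0.005; 1 0.001 0 0.17 0 0 0.005; 1 0.001 0 0.19 0 0 0.005"

```text
clock: 2.02
eef_pos: [0.555, 0.017, 0.022]
ee_rot: [-180.0, 0.4, -2.1]
ft_force: [0.4, -0.5, 0.4]
gripper_width: 1.0
finger_force: 0.0
```

Call:
send_rows:
  targets: "1 0 0 0.012 0 0 0; 1 0 0 0.02 0 0 0; 1 0 0 0.02 0 0 0"

```text
clock: 2.4
eef_pos: [0.5587, 0.0178, 0.0059]
ee_rot: [180.0, -0.0, -2.0]
ft_force: [0.5, 0.3, -0.8]
gripper_width: 0.999
finger_force: 0.0
```

Call:
send_rows:
  targets: "0.8 0 0 0.002 0 0 0; 0.6 0 0 0.002 0 0 0; 0.6 0 0 0.002 0 0 0; 0.6 0 0 0.002 0 0 0; 0.6 0 0 0.002 0 0 0"
  newtons: 20

```text
clock: 3.02
eef_pos: [0.5585, 0.0182, 0.0037]
ee_rot: [180.0, -0.0, -2.0]
ft_force: [0.1, -0.3, -0.1]
gripper_width: 0.599
finger_force: 0.0
```

Call:
send_rows:
  targets: "0.4 0 0 0 0 0 0; 0.3 0 0 0 0 0 0; 0.3 0 0 0 0 0 0; 0.3 0 0 0 0 0 0"

```text
clock: 3.52
eef_pos: [0.5585, 0.0182, 0.0036]
ee_rot: [-180.0, 0.0, -2.0]
ft_force: [1.0, 0.6, -0.1]
gripper_width: 0.3
finger_force: 0.0
```

```bash
python3 - <<'E'
from h import *
im=grab("wrist");cv2.imwrite("pics/w2.png",im["frame"][:,:,::-1]);np.savez("w2.npz",**im)
o=env.get_obs();print(o["eef_pos"],o["gripper_width"],o["finger_force"])
E
```

```text
[0.55847898 0.01818351 0.00361065] 0.3008610908491496 0.0
```

View pics/w2.png

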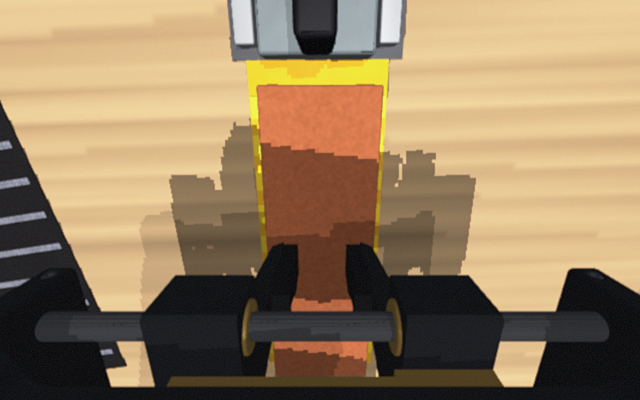

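The picture shows both fingertips at (285,250) and (360,250), apparently above the stone, although the TCP reads 4 mm. I'll check the heights by range.

```bash
python3 - <<'E'
from h import *
im=dict(np.load("w2.npz"));P=pts(im)
for n,(u,v) in dict(tipL=(285,250),tipR=(360,250),tipL2=(270,275),edge=(290,300),stone=(320,120),stoneb=(320,270),bench=(450,150),jaw=(270,20)).items(): print(n,P[v,u].round(4))
t=grab("top");s=grab("side");PT=pts(s)
print(rects(t,(0,120,60),(12,255,255),.025,(90,40,340,300)))
cv2.imwrite("pics/s2.png",cv2.resize(s["frame"][120:280,220:420,::-1],None,fx=4,fy=3.5))
print(im["R"],im["t"], -im["R"].T@im["t"])
E
```

```text
tipL [0.5674 0.0368 0.0337]
tipR [ 0.566  -0.0027  0.0336]
tipL2 [0.5688 0.0404 0.0594]
edge [0.5622 0.031  0.0686]
stone [0.6324 0.016  0.0241]
stoneb [0.5497 0.0191 0.0256]
bench [ 6.116e-01 -5.890e-02  6.000e-04]
jaw [0.6766 0.037  0.0206]
[]
[[-3.57738115e-02 -9.99359860e-01 -3.23883229e-04]
 [-9.47709494e-01  3.38220515e-02  3.17337019e-01]
 [-3.17122925e-01  1.16593019e-02 -9.48312771e-01]] [0.03785233 0.55154254 0.3666107 ] [0.64031688 0.01489938 0.172649  ]
```

View pics/s2.png

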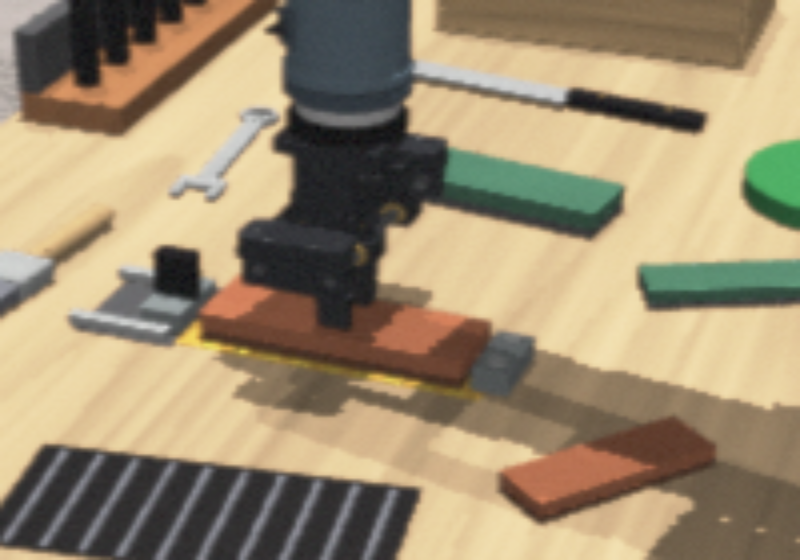

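The side and wrist ranges both show the tips at about 27 mm, just over the stone top (25 mm), with the stone untouched. So the reported TCP height is about 23 mm too low, and x and y agree. I'll open first, then go lower in guarded steps.

Call:
send_rows:
  targets: "0.3 0 0 -0.012 0 0 0; 1 0 0 -0.012 0 0 0; 1 0 0 -0.012 0 0 0; 1 0 0 -0.012 0 0 0; 1 0 0 -0.012 0 0 0"

```text
clock: 4.3
eef_pos: [0.5583, 0.0182, 0.0154]
ee_rot: [-180.0, 0.0, -2.0]
ft_force: [0.4, 0.7, -0.2]
gripper_width: 0.729
finger_force: 0.0
```

Call:
send_rows:
  targets: "1 0 0 0.012 0 0 0; 1 0 0 0.020 0 0 0; 1 0 0 0.024 0 0 0; 1 0 0 0.026 0 0 0; 1 0 0 0.026 0 0 0"

```text
clock: 4.92
eef_pos: [0.5585, 0.0182, -0.0105]
ee_rot: [-180.0, 0.0, -2.0]
ft_force: [-0.5, 0.5, 1.3]
gripper_width: 1.001
finger_force: 0.0
```

```bash
python3 - <<'E'
from h import *
im=grab("wrist");np.savez("w3.npz",**im);P=pts(im)
o=env.get_obs();print(o["eef_pos"],o["ft_force"],o["gripper_width"])
# finger: dark pixels with x near tool front
g=im["frame"].max(2)<60
for x0,x1 in((150,318),(322,500)):
    m=np.zeros_like(g);m[180:320,x0:x1]=1
    m&=g&(P[...,0]>.55)&(P[...,0]<.59)&(P[...,2]<.06)&(P[...,2]>-.01)
    v,u=np.nonzero(m);q=P[m]
    print(len(q),u.min(),u.max(),v.min(), np.percentile(q[:,2],[0,1,5]).round(4), q[:,1].min().round(4),q[:,1].max().round(4))
E
```

```text
[ 0.5586121   0.01817378 -0.01028103] [-0.34616631  0.27267396 -0.85443983] 0.9972530938149
3027 169 243 243 [0.0001 0.014  0.0174] 0.0612 0.0786
2923 400 475 242 [-0.0006  0.0133  0.0171] -0.0477 -0.0255
```

Range puts the tips at 13.5 mm, with the fingers astride the stone. I'll go 8 mm lower and close.

Call:
send_rows:
  targets: "1 0 0 0.005 0 0 0; 1 0 0 0.008 0 0 0; 0.8 0 0 0.008 0 0 0; 0.6 0 0 0.008 0 0 0; 0.6 0 0 0.008 0 0 0"
  newtons: 20

```text
clock: 5.6
eef_pos: [0.5586, 0.0183, -0.0183]
ee_rot: [-180.0, -0.0, -2.0]
ft_force: [-0.1, 3.3, -1.2]
gripper_width: 0.685
finger_force: 1.2
```

Call:
send_rows:
  targets: "0.6 0 0 0 0 0 0; 0.6 0 0 0 0 0 0; 0.6 0 0 0 0 0 0"

```text
clock: 5.98
eef_pos: [0.5586, 0.0183, -0.0183]
ee_rot: [-180.0, -0.0, -2.0]
ft_force: [0.4, 2.3, 0.6]
gripper_width: 0.678
finger_force: 20.0
```

Held at 59.7 mm with 20 N. I'll slide it sideways toward the mat.

Call:
send_rows:
  targets: "0.6 0.002 -0.012 0 0 0 0; 0.6 0.002 -0.034 0 0 0 0; 0.6 0.001 -0.058 0 0 0 0; 0.6 0 -0.082 0 0 0 0; 0.6 0 -0.10 0 0 0 -0.02"

```text
clock: 6.6
eef_pos: [0.5621, 0.1191, -0.0183]
ee_rot: [180.0, -0.0, -0.8]
ft_force: [-0.6, -3.9, 1.0]
gripper_width: 0.678
finger_force: 20.0
```

```bash
python3 - <<'E'
from h import *
im=grab("wrist");o=env.get_obs();print(o["eef_pos"],o["ee_rot"],o["ft_force"])
W=(0,0,640,400)
print("brown",rects(im,(0,120,60),(12,255,255),.025,W,800))
print("yellow",rects(im,(18,170,80),(35,255,255),0,W,500))
t=grab("top")
print("mat",rects(t,(0,0,0),(180,255,70),0,(190,140,255,245)))
cv2.imwrite("pics/w4.png",im["frame"][:,:,::-1]);np.savez("w4.npz",**im)
P=pts(im);h=cv2.cvtColor(im["frame"],cv2.COLOR_RGB2HSV)
E
```

```text
[ 0.56204803  0.12119623 -0.01824334] [-1.79940312e+02 -2.94686094e-02 -6.81205538e-01] [0.76936735 4.27792161 0.81043137]
brown [(array([322., 358.]), array([510.6, 119.5,  59.7,  24.7,  89.2])), (array([322., 191.]), array([597.1, 118.2, 109.5,  59.8,  -0.8]))]
yellow [(array([514., 168.]), array([597.5,  18.3, 129.8,  76.2,  -1.7]))]
mat [(array([228., 192.]), array([559.4, 231.7, 286.2, 172.8,  -0.8]))]
```

Call:
send_rows:
  targets: "0.6 0 -0.024 0 0 0 -0.03; 0.6 0 -0.05 0 0 0 -0.06; 0.6 0 -0.076 0 0 0 -0.09; 0.6 0 -0.10 0 0 0 -0.12; 0.6 -0.001 -0.119 0 0 0 -0.137"

```text
clock: 7.32
eef_pos: [0.5632, 0.2371, -0.0182]
ee_rot: [180.0, -0.0, 7.0]
ft_force: [0.9, -3.6, 2.0]
gripper_width: 0.679
finger_force: 20.0
```

Call:
send_rows:
  targets: "0.6 0 0 0 0 0 0; 0.6 0 0 0 0 0 0"

```text
clock: 7.58
eef_pos: [0.5629, 0.2376, -0.0182]
ee_rot: [-179.9, -0.0, 7.0]
ft_force: [0.2, 4.4, 2.4]
gripper_width: 0.679
finger_force: 20.0
```

```bash
python3 - <<'E'
from h import *
im=grab("wrist");o=env.get_obs();print(o["eef_pos"],o["ee_rot"],o["ft_force"])
W=(0,0,640,400)
print("brown",rects(im,(0,120,60),(12,255,255),.025,W,800))
cv2.imwrite("pics/w5.png",im["frame"][:,:,::-1]);np.savez("w5.npz",**im)
E
```

```text
[ 0.56286641  0.23728338 -0.01824181] [-1.79956911e+02 -1.88505012e-02  6.95135950e+00] [0.22496395 3.92926657 2.61418252]
brown [(array([322., 358.]), array([511.7, 231.1,  60.4,  24.7, -83. ])), (array([321., 191.]), array([597.7, 241.6, 109.9,  60.2,   6.9]))]
```

View pics/w5.png

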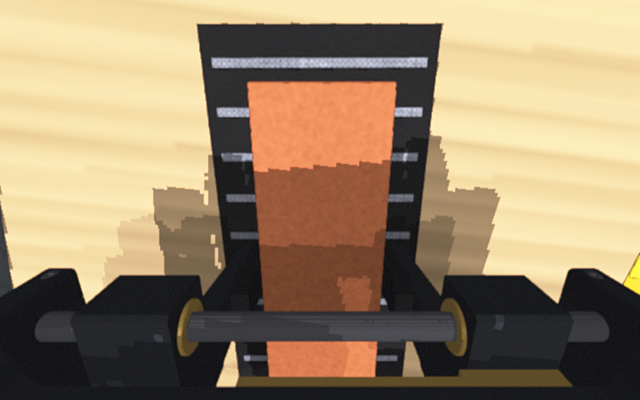

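The stone sits square on the mat, with its front edge at row 82 and the mat's front corners at (198,25) and (442,24). I'll check those corners against the stone numerically while measuring the holder, now clear, from the top.

```bash
python3 - <<'E'
from h import *
im=dict(np.load("w5.npz"))
a,b=ray(im,[[198,24.5],[442,23.5]],0)[:,:2]; f=(a+b)/2
print(a,b,np.linalg.norm(a-b)); n=np.array([(a-b)[1],-(a-b)[0]])/np.linalg.norm(a-b)
print("mat centre",f-n*.115,"yaw",np.degrees(np.arctan2(n[1],n[0])))
t=grab("top");np.savez("t5.npz",**t)
print("yellow",rects(t,(18,150,80),(35,255,255),0,(280,140,325,245)))
print(rects(t,(55,80,30),(90,255,255),.025,(375,150,420,245)))
im=dict(np.load("w4.npz"));print(ray(im,[[320,80]],.025))
E
```

```text
[0.6705912 0.3065119] [0.68420687 0.19758039] 0.1097791374908067
mat centre [0.56328698 0.23778294] yaw 7.124621043582822
yellow [(array([301., 193.]), array([558. ,  18.3, 208.2,  79.9,  -1.7]))]
[(array([393., 200.]), array([ 529.8, -234.7,  177.6,   59. ,   -8.9]))]
[[0.6525791  0.11811949 0.025     ]]
```

Call:
send_rows:
  targets: "0.8 0 0 0 0 0 0; 1 0 0 0 0 0 0; 1 0 0 0 0 0 0; 1 0 0 -0.04 0 0 0; 1 0 0 -0.10 0 0 0"

```text
clock: 8.3
eef_pos: [0.5608, 0.2363, 0.0803]
ee_rot: [180.0, 0.3, 7.0]
ft_force: [1.9, 0.3, 0.8]
gripper_width: 1.0
finger_force: 0.0
```

Call:
send_rows:
  targets: "1 -0.011 0.054 0 0 0 0.04; 1 -0.022 0.11 0 0 0 0.08; 1 -0.034 0.17 0 0 0 0.11; 1 -0.045 0.22 0 0 0 0.138; 1 -0.045 0.232 0 0 0 0.138"

```text
clock: 8.93
eef_pos: [0.546, -0.0015, 0.0817]
ee_rot: [180.0, 0.0, -1.2]
ft_force: [-0.1, 0.5, 0.8]
gripper_width: 1.001
finger_force: 0.0
```

```bash
python3 - <<'E'
from h import *
im=grab("wrist");o=env.get_obs();print(o["eef_pos"],o["ee_rot"])
W=(0,0,640,400)
print("yellow",rects(im,(18,150,80),(35,255,255),0,W,500))
cv2.imwrite("pics/w6.png",im["frame"][:,:,::-1]);np.savez("w6.npz",**im)
t=grab("top")
print("brown",rects(t,(0,120,60),(12,255,255),.025,(190,130,260,245)))
E
```

```text
[ 0.54653512 -0.00142647  0.08175147] [ 1.79965904e+02 -2.13032609e-02 -1.10770208e+00]
yellow [(array([297., 169.]), array([558.4,  19.6, 208.6,  76.4,  -1.6]))]
brown [(array([221., 191.]), array([561.7, 235.4, 180.6,  62. ,   6.9]))]
```

View pics/w6.png

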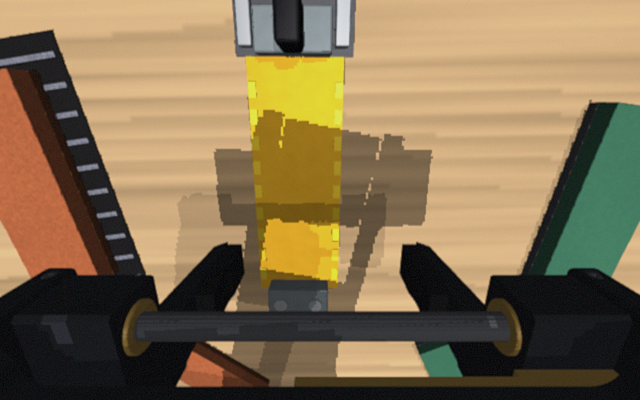

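The empty holder: the stop's front top edge is near (298,281), the jaw's face near row 55, and the pad centre at (558,19) mm. I'll find the stop face and the jaw grip, from the saved picture.

```bash
python3 - <<'E'
from h import *
im=dict(np.load("w6.npz"));P=pts(im)
for v in range(272,292,2): print(v,P[v,298].round(4),P[v,285].round(4),im["frame"][v,298])
print("yellow edges")
h=cv2.cvtColor(im["frame"],cv2.COLOR_RGB2HSV)
m=cv2.inRange(h,(18,150,80),(35,255,255))
for v in (70,100,130,240,260):
    u=np.nonzero(m[v,200:400])[0]+200;w=ray(im,[[u.min(),v],[u.max()+1,v]],0);print(w[:,:2].round(4).tolist(),w.mean(0)[:2].round(4))
w=ray(im,[[269,281],[328,281]],.02);print("stop edge",w.round(4))
for v in (30,38,44,50,54,58): print(v,P[v,262].round(4),P[v,290].round(4))
E
```

```text
272 [ 4.713e-01  2.270e-02 -3.000e-04] [0.4726 0.0352 0.0013] [220 166  39]
274 [0.4696 0.0227 0.0006] [4.697e-01 3.550e-02 3.000e-04] [194 147  37]
276 [0.4676 0.0228 0.0009] [4.674e-01 3.560e-02 2.000e-04] [109  82  21]
278 [0.4656 0.0229 0.0013] [0.4655 0.0357 0.0008] [113  85  21]
280 [0.4638 0.0229 0.002 ] [0.4649 0.0354 0.0033] [60 55 52]
282 [0.4643 0.0226 0.0061] [0.4636 0.0353 0.0047] [48 50 52]
284 [0.4642 0.0223 0.0093] [0.4641 0.0348 0.0089] [48 50 53]
286 [0.4641 0.0221 0.0124] [0.4647 0.0343 0.013 ] [47 51 53]
288 [0.464  0.0219 0.0154] [0.4644 0.034  0.0157] [49 51 52]
290 [0.4637 0.0217 0.0182] [0.4636 0.0338 0.0177] [53 55 58]
yellow edges
[[0.6534, 0.0542], [0.6518, -0.0216]] [0.6526 0.0163]
[[0.6312, 0.0557], [0.6296, -0.0209]] [0.6304 0.0174]
[[0.6076, 0.0555], [0.606, -0.0201]] [0.6068 0.0177]
[[0.5068, 0.0587], [0.5052, -0.0174]] [0.506  0.0206]
[[0.4855, 0.0596], [0.484, -0.0164]] [0.4848 0.0216]
stop edge [[ 0.4752  0.0474  0.02  ]
 [ 0.474  -0.0062  0.02  ]]
30 [0.6765 0.0367 0.02  ] [0.6687 0.0141 0.0554]
38 [0.6716 0.0371 0.0199] [0.6645 0.0143 0.0552]
44 [0.6675 0.0371 0.0216] [0.6618 0.0147 0.053 ]
50 [0.6639 0.0376 0.0205] [0.6618 0.0169 0.0315]
54 [0.6624 0.0391 0.0136] [0.6617 0.0185 0.0159]
58 [6.615e-01 4.170e-02 6.000e-04] [6.611e-01 2.010e-02 2.000e-04]
```

Stop face at x=464.2 mm, and the pad axis is y=19.3 mm at x=558 with yaw −1.8°. The jaw face is at 661.8 mm, which leaves 17 mm of room for the stone. Now to the green stone.

Call:
send_rows:
  targets: "1 -0.003 0.055 0 0 0 0.03; 1 -0.006 0.115 0 0 0 0.07; 1 -0.009 0.17 0 0 0 0.10; 1 -0.012 0.215 0 0 0 0.134; 1 -0.012 0.233 0 0 0 0.134"

```text
clock: 9.65
eef_pos: [0.531, -0.2321, 0.0816]
ee_rot: [-180.0, -0.0, -8.6]
ft_force: [-0.4, 0.4, -0.8]
gripper_width: 1.002
finger_force: 0.0
```

```bash
python3 - <<'E'
from h import *
im=grab("wrist");o=env.get_obs();print(o["eef_pos"],o["ee_rot"])
print("green",rects(im,(50,80,30),(90,255,255),.025,(0,0,640,400),800))
E
```

```text
[ 0.53108406 -0.2333093   0.08165754] [ 1.79960927e+02 -3.59881638e-02 -8.62616464e+00]
green [(array([423., 363.]), array([ 359.9, -306.8,   84.9,   43.1,   81.4])), (array([253., 367.]), array([ 371.6, -138.2,   77.7,   46.8,   23.7])), (array([325., 192.]), array([ 531. , -235. ,  177.9,   58.7,   -8.9]))]
```

Call:
send_rows:
  targets: "1 0 0.0015 0.03 0 0 0.004; 1 0 0.0015 0.065 0 0 0.004; 1 0 0.0015 0.085 0 0 0.004; 1 0 0.0015 0.096 0 0 0.004; 1 0 0.0015 0.099 0 0 0.004"

```text
clock: 10.32
eef_pos: [0.5306, -0.2322, -0.0176]
ee_rot: [-180.0, 0.0, -8.8]
ft_force: [-0.1, -0.4, 0.1]
gripper_width: 1.001
finger_force: 0.0
```

Call:
send_rows:
  targets: "0.8 0 0 0 0 0 0; 0.6 0 0 0 0 0 0; 0.6 0 0 0 0 0 0; 0.6 0 0 0 0 0 0; 0.6 0 0 0 0 0 0"
  newtons: 20

```text
clock: 10.95
eef_pos: [0.5308, -0.2336, -0.0165]
ee_rot: [179.9, -0.1, -8.8]
ft_force: [-1.9, -1.9, 5.4]
gripper_width: 0.678
finger_force: 20.0
```

Call:
send_rows:
  targets: "0.6 0.001 -0.012 0 0 0 0; 0.6 0.003 -0.04 0 0 0 -0.03; 0.6 0.005 -0.07 0 0 0 -0.06; 0.6 0.007 -0.10 0 0 0 -0.10; 0.6 0.0085 -0.126 0 0 0 -0.122"

```text
clock: 11.58
eef_pos: [0.559, -0.1101, -0.0166]
ee_rot: [179.9, -0.1, -1.8]
ft_force: [-1.5, -5.8, 3.9]
gripper_width: 0.677
finger_force: 20.0
```

```bash
python3 - <<'E'
from h import *
im=grab("wrist");o=env.get_obs();print(o["eef_pos"],o["ee_rot"],o["ft_force"])
print("green",rects(im,(50,80,30),(90,255,255),.025,(0,0,640,400),800))
print("yellow",rects(im,(18,150,80),(35,255,255),0,(0,0,640,400),500))
E
```

```text
[ 0.55938888 -0.10701532 -0.01659657] [ 1.79994663e+02 -1.06780007e-01 -1.68147006e+00] [2.5573324  4.92513069 7.33509582]
green [(array([321., 358.]), array([ 505.7, -108.4,   58.6,   25. ,   88.1])), (array([321., 191.]), array([ 593.3, -111.3,  111. ,   60.2,   -1.8]))]
yellow [(array([403., 380.]), array([ 461.1, -163.2,  228.4,   13.5,   88.1])), (array([ 80., 174.]), array([595.2,  19.2, 134.5,  77.5,  -1.6]))]
```

Aligned, now the straight insertion along the holder's y.

Call:
send_rows:
  targets: "0.6 0 -0.015 0 0 0 0; 0.6 0 -0.045 0 0 0 0; 0.6 0 -0.08 0 0 0 0; 0.6 0 -0.11 0 0 0 0; 0.6 0 -0.129 0 0 0 0"

```text
clock: 12.25
eef_pos: [0.563, 0.0192, -0.0166]
ee_rot: [179.9, -0.1, -1.8]
ft_force: [0.0, -5.5, 6.0]
gripper_width: 0.678
finger_force: 20.0
```

Call:
send_rows:
  targets: "0.6 0 0 0 0 0 0; 0.6 0 0 0 0 0 0"

```text
clock: 12.5
eef_pos: [0.563, 0.0212, -0.0165]
ee_rot: [-179.9, -0.1, -1.9]
ft_force: [0.9, 7.9, 8.2]
gripper_width: 0.68
finger_force: 20.0
```

```bash
python3 - <<'E'
from h import *
im=grab("wrist");o=env.get_obs();print(o["eef_pos"],o["ee_rot"],o["ft_force"])
print("green",rects(im,(50,80,30),(90,255,255),.025,(0,0,640,400),800))
h=cv2.cvtColor(im["frame"],cv2.COLOR_RGB2HSV)
m=cv2.inRange(h,(18,150,60),(35,255,255));g=cv2.inRange(h,(50,80,30),(90,255,255))
for v in (70,75,120,160):
    u=np.nonzero(m[v,200:440])[0]+200;k=np.nonzero(g[v,200:440])[0]+200
    w=ray(im,[[u.min(),v],[u.max()+1,v]],0).round(4);q=ray(im,[[k.min(),v],[k.max()+1,v]],.025).round(4) if len(k) else 0
    print(v,w[:,:2].tolist(),w.mean(0)[:2], q if len(k)==0 else q.mean(0))
np.savez("w7.npz",**im)
E
```

```text
[ 0.5630019   0.02114582 -0.0165116 ] [-1.79864945e+02 -9.37594525e-02 -1.85854480e+00] [0.22641537 7.65943457 7.83792859]
green [(array([322., 358.]), array([509.6,  22.5,  58.8,  25. ,  88.3])), (array([321., 191.]), array([597.2,  19.8, 111.1,  60.1,  -1.8]))]
70 [[0.6608, 0.0546], [0.6583, -0.0216]] [0.65955 0.0165 ] 0
75 [[0.6586, 0.0544], [0.6561, -0.0217]] [0.65735 0.01635] 0
120 [[0.6378, 0.0552], [0.6354, -0.0208]] [0.6366 0.0172] [0.63795 0.0181  0.025  ]
160 [[0.6177, 0.0559], [0.6152, -0.0203]] [0.61645 0.0178 ] [0.62105 0.01865 0.025  ]
```

Call:
send_rows:
  targets: "0.6 -0.002 0.001 0 0 0 0; 0.6 -0.004 0.001 0 0 0 0; 0.6 -0.006 0.0005 0 0 0 0; 0.6 -0.008 0.0005 0 0 0 0; 0.6 -0.009 0.0005 0 0 0 0"

```text
clock: 13.18
eef_pos: [0.5548, 0.0186, -0.0166]
ee_rot: [180.0, -0.2, -1.9]
ft_force: [5.5, 0.8, 3.1]
gripper_width: 0.68
finger_force: 20.0
```

Call:
send_rows:
  targets: "0.6 -0.0005 0 0 0 0 0; 0.6 -0.001 0 0 0 0 0; 0.6 -0.001 0 0 0 0 0"

```text
clock: 13.55
eef_pos: [0.5542, 0.0186, -0.0166]
ee_rot: [180.0, -0.2, -1.9]
ft_force: [5.5, 1.6, 2.4]
gripper_width: 0.677
finger_force: 20.0
```

```bash
cat > chk.py <<'E'
from h import *
im=grab("wrist");o=env.get_obs();print(o["clock"],o["eef_pos"],o["ee_rot"],o["ft_force"])
print("green",rects(im,(50,80,30),(90,255,255),.025,(0,0,640,400),800))
h=cv2.cvtColor(im["frame"],cv2.COLOR_RGB2HSV)
m=cv2.inRange(h,(18,150,60),(35,255,255));g=cv2.inRange(h,(50,80,30),(90,255,255))
for v in range(110,240,20):
    u=np.nonzero(m[v,150:500])[0]+150;k=np.nonzero(g[v,150:500])[0]+150
    if len(u)<2 or len(k)<2: continue
    w=ray(im,[[u.min(),v],[u.max()+1,v]],0);q=ray(im,[[k.min(),v],[k.max()+1,v]],.025)
    print(v,(w[0,1]-w[1,1]).round(4),"axis y",w.mean(0)[:2].round(4), "stone y",q.mean(0)[:2].round(4))
E
python3 chk.py
```

```text
13.6 [ 0.55419877  0.01855047 -0.01655796] [179.97037885  -0.23569624  -1.87645716] [6.31088083 0.79498102 2.97628955]
green [(array([322., 358.]), array([500.9,  20. ,  58.8,  24.9,  88.1])), (array([321., 191.]), array([588.4,  17.1, 111. ,  60.1,  -1.9]))]
110 0.0759 axis y [0.6326 0.0172] stone y [0.633  0.0155]
130 0.0764 axis y [0.623  0.0175] stone y [0.6249 0.0157]
150 0.076 axis y [0.6129 0.0179] stone y [0.6165 0.016 ]
170 0.0761 axis y [0.6024 0.018 ] stone y [0.6077 0.0161]
190 0.0767 axis y [0.5914 0.0184] stone y [0.5985 0.0166]
210 0.0767 axis y [0.5799 0.0185] stone y [0.5889 0.0169]
230 0.0763 axis y [0.5679 0.019 ] stone y [0.5789 0.0172]
```

The stone is about 1 mm toward −y of the axis. I'll nudge it and finish against the stop.

Call:
send_rows:
  targets: "0.6 0 -0.001 0 0 0 0; 0.6 0 -0.0015 0 0 0 0; 0.6 -0.0005 -0.0015 0 0 0 0; 0.6 -0.001 -0.0015 0 0 0 0; 0.6 -0.0015 -0.0015 0 0 0 0"

```text
clock: 14.22
eef_pos: [0.5542, 0.0189, -0.0164]
ee_rot: [179.9, -0.4, -1.8]
ft_force: [12.3, -4.2, -3.1]
gripper_width: 0.677
finger_force: 20.0
```

```bash
python3 chk.py
```

```text
14.275 [ 0.55416265  0.01891427 -0.01642934] [179.86932926  -0.40826158  -1.82335681] [11.31070205 -3.86176261 -2.89890751]
green [(array([322., 358.]), array([500.8,  20.2,  58.9,  24.8,  88. ])), (array([321., 191.]), array([588.2,  17.6, 111.1,  60.2,  -1.9]))]
110 0.0761 axis y [0.6325 0.0171] stone y [0.6329 0.0161]
130 0.0761 axis y [0.6229 0.0177] stone y [0.6248 0.0164]
150 0.0762 axis y [0.6128 0.0178] stone y [0.6163 0.0165]
170 0.0762 axis y [0.6022 0.0179] stone y [0.6075 0.0167]
190 0.0763 axis y [0.5912 0.0185] stone y [0.5983 0.017 ]
210 0.0763 axis y [0.5797 0.0186] stone y [0.5887 0.0173]
230 0.0764 axis y [0.5677 0.0188] stone y [0.5786 0.0177]
```

Call:
send_rows:
  targets: "0.6 0.0015 -0.001 0 0 0 0; 0.6 0.0015 -0.0015 0 0 0 0; 0.6 0.0015 -0.002 0 0 0 0; 0.6 0.0015 -0.002 0 0 0 0"

```text
clock: 14.78
eef_pos: [0.5542, 0.0204, -0.0165]
ee_rot: [179.8, -0.2, -1.8]
ft_force: [4.3, -8.1, 2.2]
gripper_width: 0.683
finger_force: 20.0
```

```bash
python3 chk.py
```

```text
14.825 [ 0.55420454  0.02042742 -0.01654102] [179.83782127  -0.2116784   -1.82700257] [ 4.2632453  -7.41094173  2.46993652]
green [(array([322., 358.]), array([500.9,  21.8,  58.8,  24.9,  88. ])), (array([321., 191.]), array([588.3,  19.1, 111.1,  60.1,  -1.9]))]
110 0.0759 axis y [0.6326 0.0171] stone y [0.6331 0.0177]
130 0.0759 axis y [0.6229 0.0177] stone y [0.625  0.0177]
150 0.076 axis y [0.6128 0.0177] stone y [0.6165 0.018 ]
170 0.0766 axis y [0.6023 0.0181] stone y [0.6077 0.0183]
190 0.0761 axis y [0.5913 0.0184] stone y [0.5985 0.0186]
210 0.0762 axis y [0.5798 0.0185] stone y [0.5889 0.0189]
230 0.0757 axis y [0.5678 0.0189] stone y [0.5789 0.0192]
```

Centred to within a millimetre and straight. I'll take off the side load, release and rise.

Call:
send_rows:
  targets: "0.6 0.001 0.0015 0 0 0 0; 0.6 0.001 0.0015 0 0 0 0"

```text
clock: 15.08
eef_pos: [0.5541, 0.0204, -0.0166]
ee_rot: [180.0, -0.1, -1.8]
ft_force: [1.3, -1.0, 7.0]
gripper_width: 0.678
finger_force: 20.0
```

Call:
send_rows:
  targets: "0.8 0 0 0 0 0 0; 1 0 0 0 0 0 0; 1 0 0 0 0 0 0; 1 0 0 -0.04 0 0 0; 1 0 0 -0.10 0 0 0"

```text
clock: 15.7
eef_pos: [0.5509, 0.0214, 0.0814]
ee_rot: [-179.9, 0.3, -1.9]
ft_force: [0.6, -0.1, 0.2]
gripper_width: 0.998
finger_force: 0.0
```

```bash
python3 chk.py; python3 - <<'E'
from h import *
im=grab("wrist");P=pts(im);np.savez("w8.npz",**im)
m=(P[...,2]>.045)&(P[...,2]<.062)&(P[...,0]>.64)&(P[...,0]<.74)&(abs(P[...,1]-.015)<.04)
print("grip top",P[m].min(0),P[m].max(0),np.median(P[m],0),m.sum())
m=(P[...,2]>.017)&(P[...,2]<.0225)&(P[...,0]>.64)&(P[...,0]<.74)&(abs(P[...,1]-.015)<.04)
print("jaw top",np.percentile(P[m],[1,99],axis=0))
E
```

```text
15.75 [0.557165   0.02065561 0.09104608] [179.93482819  -0.49092058  -1.82269552] [5.61062689 0.79206531 4.88950389]
green [(array([323., 188.]), array([554.4,  20. , 178.7,  58.9,  -1.8]))]
110 0.0763 axis y [0.6267 0.0175] stone y [0.6274 0.0176]
130 0.0762 axis y [0.6109 0.018 ] stone y [0.6132 0.018 ]
150 0.0771 axis y [0.5943 0.0181] stone y [0.5983 0.0185]
170 0.077 axis y [0.5771 0.0186] stone y [0.5827 0.019 ]
190 0.077 axis y [0.559  0.0192] stone y [0.5665 0.0195]
210 0.0761 axis y [0.5401 0.0193] stone y [0.5495 0.0196]
230 0.0761 axis y [0.5203 0.0199] stone y [0.5316 0.0201]
grip top [0.66158864 0.00836846 0.04555956] [0.69188766 0.02423208 0.05826308] [0.676467   0.01625237 0.05568246] 1347
jaw top [[ 0.66156055 -0.01124585  0.01772326]
 [ 0.69126177  0.04367728  0.02172666]]
```

The green stone is within 0.4 mm of the pad axis and lies at −1.8°. Jaw grip at (676.7, 16.3) mm, and the jaw must travel 17.5 mm. I'll move above the grip.

Call:
send_rows:
  targets: "1 0.04 0 0 0 0 0; 1 0.08 0 0 0 0 0; 1 0.11 0 0 0 0 0; 1 0.122 0 0 0 0 0; 1 0.122 0 0 0 0 0"

```text
clock: 16.42
eef_pos: [0.6746, 0.0172, 0.0816]
ee_rot: [-180.0, 0.1, -1.8]
ft_force: [0.3, 0.8, 0.4]
gripper_width: 0.998
finger_force: 0.0
```

Call:
send_rows:
  targets: "0.6 0.001 0.001 0.02 0 0 0; 0.6 0.001 0.001 0.045 0 0 0; 0.6 0.001 0.001 0.065 0 0 0; 0.6 0.001 0.001 0.077 0 0 0; 0.6 0.001 0.001 0.077 0 0 0"

```text
clock: 17.05
eef_pos: [0.6751, 0.0162, 0.0042]
ee_rot: [-180.0, 0.1, -1.8]
ft_force: [0.2, 0.2, 0.3]
gripper_width: 0.603
finger_force: 0.0
```

Call:
send_rows:
  targets: "0.3 0 0 0 0 0 0; 0.15 0 0 0 0 0 0; 0.05 0 0 0 0 0 0; 0.05 0 0 0 0 0 0; 0.05 0 0 0 0 0 0"
  newtons: 15

```text
clock: 17.68
eef_pos: [0.6765, 0.0165, 0.0061]
ee_rot: [-180.0, -0.0, -1.8]
ft_force: [-0.3, 1.8, 3.0]
gripper_width: 0.183
finger_force: 15.0
```

Call:
send_rows:
  targets: "0.05 -0.004 0 0 0 0 0; 0.05 -0.008 0 0 0 0 0; 0.05 -0.012 0 0 0 0 0; 0.05 -0.015 0 0 0 0 0; 0.05 -0.0175 0 0 0 0 0"

```text
clock: 18.3
eef_pos: [0.6588, 0.017, 0.0061]
ee_rot: [-180.0, -0.1, -1.8]
ft_force: [2.8, 3.9, 3.2]
gripper_width: 0.182
finger_force: 15.0
```

Call:
send_rows:
  targets: "0.05 -0.001 0 0 0 0 0; 0.05 -0.002 0 0 0 0 0; 0.05 -0.002 0 0 0 0 0"

```text
clock: 18.68
eef_pos: [0.6589, 0.017, 0.0061]
ee_rot: [-180.0, -0.3, -1.9]
ft_force: [10.8, 4.4, -3.4]
gripper_width: 0.18
finger_force: 15.0
```

The jaw is stopped at 10.8 N with no further motion, so it is seated. Release and retreat.

Call:
send_rows:
  targets: "0.3 0.0005 0 0 0 0 0; 0.6 0.0005 0 0 0 0 0; 0.6 0.0005 0 0 0 0 0; 0.6 0.0005 0 -0.05 0 0 0; 0.6 0.0005 0 -0.11 0 0 0"

```text
clock: 19.3
eef_pos: [0.6554, 0.0166, 0.1148]
ee_rot: [-180.0, 0.3, -1.9]
ft_force: [1.3, -1.1, 0.1]
gripper_width: 0.6
finger_force: 0.0
```

Call:
send_rows:
  targets: "0.6 -0.05 0 0 0 0 0; 0.6 -0.10 0 0 0 0 0; 0.6 -0.14 0 -0.02 0 0 0; 0.6 -0.14 0 -0.03 0 0 0; 0.6 -0.14 0 -0.03 0 0 0"

```text
clock: 19.92
eef_pos: [0.5188, 0.0208, 0.1471]
ee_rot: [180.0, -0.2, -1.9]
ft_force: [-0.0, -0.4, -0.0]
gripper_width: 0.605
finger_force: 0.0
```

```bash
python3 chk.py; python3 - <<'E'
from h import *
im=grab("wrist");P=pts(im);cv2.imwrite("pics/w9.png",im["frame"][:,:,::-1])
m=(P[...,2]>.017)&(P[...,2]<.0222)&(P[...,0]>.62)&(P[...,0]<.74)&(abs(P[...,1]-.015)<.026)
print("jaw top",np.percentile(P[m],[1,99],axis=0))
m=(P[...,2]>.0235)&(P[...,2]<.027)&(abs(P[...,1]-.018)<.02)&(P[...,0]>.6)&(P[...,0]<.66)
print("stone front",np.percentile(P[m],99.5,axis=0))
s=grab("side");cv2.imwrite("pics/s9.png",s["frame"][:,:,::-1])
E
```

```text
19.975 [0.5186584  0.02082464 0.14628606] [ 1.79976151e+02 -1.22694257e-01 -1.85923360e+00] [ 0.76457699 -0.01136327 -0.68726926]
green [(array([321., 141.]), array([555.1,  20. , 179.7,  58.4,  -1.7]))]
110 0.076 axis y [0.5942 0.0185] stone y [0.5947 0.0184]
130 0.0765 axis y [0.5741 0.0186] stone y [0.5762 0.019 ]
150 0.076 axis y [0.5533 0.0193] stone y [0.557  0.0197]
170 0.0765 axis y [0.5315 0.0195] stone y [0.5369 0.0204]
190 0.076 axis y [0.5087 0.0202] stone y [0.516  0.0211]
210 0.0755 axis y [0.4849 0.021 ] stone y [0.4941 0.0213]
230 0.0772 axis y [0.4601 0.0218] stone y [0.4711 0.022 ]
jaw top [[ 0.64476214 -0.01042931  0.01791119]
 [ 0.67376954  0.04072677  0.02177979]]
stone front [0.64398107 0.03780222 0.02682957]
```

View pics/w9.png

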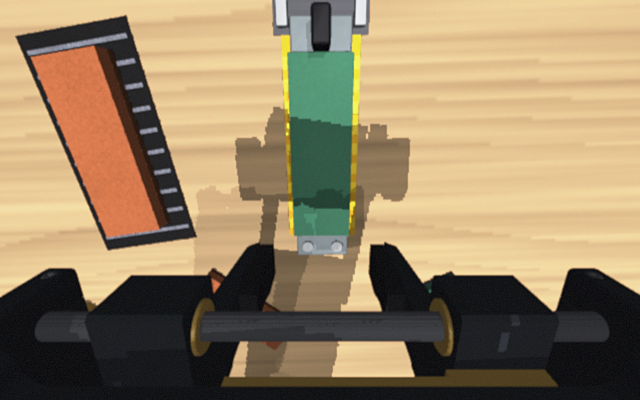

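The green stone lies straight between the stop at (322,243) and the jaw at (320,48), with no gap seen at either end. The brown stone is on the mat at (100,140). I'm handing the job in.

```bash
python3 -c "
from rig import env
print(env.finish_job())"
```

```text
the job is handed in; nothing more can be done
None
```

The job is handed in at about 20 s: by camera measurement the brown stone lies square on the mat, and the green stone is within 1 mm of the pad's centre line, straight, and held between the stop and the shut jaw.

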